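# Close the fittings tin and take off its outer cover

### The arm

A 6-joint arm with a two-finger parallel gripper is mounted at the origin on the work surface. World frame = base frame: x ahead of the robot, y to its left, z up, the work surface at z = 0. Lengths are in m, angles in rad, forces in N, time in s.
With the tool pointing down it reaches from about 0.3 to 0.775 m from the base axis. Payload 14.6 kg.
Tool frame: the origin (TCP) lies at the very end of the fingers, on their centre line; the grasp point (between the pads) lies 19 mm behind it; y points along the fingers, x is the direction in which the jaws open and shut, and the axes are right-handed (so a half turn about y gives the same grasp; the last joint's range is limited). The gripper opens to 94 mm and grips with 3 to 60 N. Pads are 16 mm wide; open, the fingers measure 119 mm over their backs; the gripper's body (75 mm by 177 mm) begins 78 mm behind the grasp point.
Start: joints at [1.176, 0.3, 1.521, -0, 1.321, -0.067], TCP at [0.177, 0.521, 0.205] pointing down, gripper open.
Joint ranges: [-3.03, 3.03], [-0.79, 2.21], [0.23, 2.52], [-1.04, 4.18], [0, 3.07], [-2.55, 2.55]. Speed limits (rad/s): [2.22, 2.22, 2.57, 3.14, 3.14, 3.14].

### API

Orientations are given as a 3x3 rotation matrix whose columns are the frame's x, y, z axes.
In Python, from rig import arm gives the robot as it stands. The module is installed in compiled form; this text tells all that it offers.
- The arm moves only by the tool carry_out, never from a script. Its argument "rows" is a list of rows, each an object with "travel": the shift along the tool's x, y, z in mm, a list of three; "rot": the turn, a rotation vector about the tool's x, y, z in rad, a list of three. In form: [{"travel": [dx, dy, dz], "rot": [ax, ay, az]}, ...]. A call has 1 to 8 rows; each row is the pose to reach, as a shift and turn from the pose measured when the call began, along the tool's axes at that moment; what a row does not reach only later rows make up. A row lasts 1/12 s, in which the tool goes at most 41.7 mm and 7.16 degrees, less where a joint would pass 70% of its speed; a pose out of reach is approached as far as the arm can. A call with a gripper value outside its range is refused whole. "claw" is the gripper command: -1 is fully open, 1 is shut, values between are in proportion, set as the call begins (left out, the last holds). The fingers move at their own pace and stop on an object; the grip force is fixed at half the most. Time passes only in rows, so rows that repeat a pose let the fingers close. It gives the time, the measured TCP pose, the force and the opening at its end, in the units of the state.
- arm.state(): the state, without advancing time (a new reading comes with each control period).
- arm.read_camera(name): name is "scene" or "side" or "wrist"; returns the picture (384x512x3 uint8, blue, green, red); there is no depth.
- arm.camera_params(name): a dict with "camera_matrix" (3x3 intrinsics, pixels), "dist_coeffs" ([k1, k2, p1, p2, k3] as OpenCV has them; the pictures are not rectified), "R" (3x3) and "t" (3): a world point X has camera coordinates R X + t; the wrist camera has in their place "tool_from_camera" (4x4, takes a point from camera to tool coordinates, whose origin is the TCP and whose axes are the tool frame's). Camera axes: x right, y down, z forward; pixel columns grow to the right and rows downward; lengths in m; the calibration is good to about 2 mm. A picture is of the moment at which its call begins: read the wrist's pose just before it. camera_params takes no time and is no camera call.
- arm.finish_job(): hands the job in, once; it reports no verdict.
The state is a dict: "t": time; "q": joint angles; "dq": joint speeds; "joint_torque": joint torques, N m; "tcp_pos": TCP position; "tool_rot": TCP orientation; "force": force on the tool from outside, world axes, zero at the start; "moment": the same for the moment, N m; "gripper_width": finger opening in m.
Only numpy, scipy, OpenCV 4.12 (cv2) and the standard library are available. Lean on these libraries where they do the work, as an engineer would, in place of code of your own. Each camera call takes 0.05 s, during which the arm holds its last target.

### The job

Swing the lamp on its arm well clear of the open green tin. Then carry the nested pair of lids (white inner lid with the red outer lid lying over it) together by the inner lid's black knob and set it squarely on the tin without dropping it, let go of the knob, and lift the red outer lid alone by its steel collar, leaving the white inner lid undisturbed and fully seated. Finish while still holding the red lid level, wholly clear above the top of the knob and over the tin; leave the tin and the fittings and bin on the bench where they are.

Things in the scene. Friction and masses are not known exactly. Their poses are not given: they have to be found in the camera images.
- lamp_pin (a point): Centre of the upright black grip pin (16 mm diameter, 50 mm tall) on top of the yellow lamp head, about 262 mm above the bench. The head below it is a cone, 90 mm across at its lower edge, its underside 195 mm and its top 237 mm above the bench. The pin turns with the arm.
- lamp_pivot (a point): Point on the upright hinge axis of the lamp arm, at the height of the pin's centre; the pin runs on a circle of 200 mm radius about it. The steel post below (22 mm diameter, on a 90 mm foot, fixed to the bench) and its hinge cap reach 240 mm above the bench; the arm is a bar 18 mm wide with its top 231 mm above the bench.
- lamp_arm (a joint): Angle of the lamp arm (rad), growing anticlockwise seen from above; near 0 the lamp head is over the tin. It runs from -0.4 to 1.8, so only the growing way leads clear. Stiff hinge: under 2 N at the pin moves it, and it stays where it is left.
- tin_mouth (a point): Centre of the mouth of the open green round tin, at rim height: 85 mm above the bench, outside 110 mm across, bore 100 mm, wall 5 mm. Loose but heavy (1.8 kg, full of brass fittings). z up.
- inner_lid: White inner lid, mass about 0.13 kg; origin at the centre of its underside, z up. From below: plug 94 mm across and 12 mm high with a tapered foot, then a flange 114 mm across and 5 mm thick (12 to 17 mm), then the knob (20 mm diameter, 17 to 80 mm). Starts standing on the bench on its plug. Fully seated on the tin the flange lies on the rim, so this origin is 12 mm below the rim.
- knob (a point): Grip centre of the inner lid's black upright round knob (20 mm diameter), on the lid's axis 66 mm above the lid's underside and 14 mm below the knob's top; here it stands free above the outer lid's collar (collar top 51 mm above the inner lid's underside while nested).
- outer_lid: Red outer lid with steel collar, about 0.16 kg; origin at the centre of its skirt's lower edge, z up. Round, 128 mm across, skirt inside 122 mm, plate from 5 to 9 mm above the origin, with a central 34 mm hole through which the knob passes. Nested, its plate lies loose on the inner lid's flange and this origin is 12 mm above that of the inner lid; it must rise 68 mm more before the skirt is above the knob's top.
- collar (a point): Grip centre of the outer lid's upright steel collar tube (44 mm outside, 34 mm inside diameter, 30 mm tall, standing on the plate): on the axis, 24 mm above the outer lid's origin, half-way up the collar. With the pair nested the knob stands 29 mm above the collar's top.
- parts_bin: Bystander: blue open bin of brass fittings, 150 x 100 x 60 mm, origin under its centre.
- coupling: Bystander: brass hexagon coupling, 36 mm across, 42 mm tall, origin under its centre.
- plug: Bystander: brass and copper pipe plug, 32 mm across, 28 mm tall, origin under its centre.
Not all that is in view belongs to the job. Of the things like the outer_lid, leave any that is purple or turquoise; of the rest the smaller one is meant.

How it is judged:
By the outcome, as a careful person would: the job done as asked, in the order asked, and still so for the second after the job is handed in, while the arm keeps its last pose, push and grip.
It also fails if it takes over 72 s, if anything falls off the work surface, if the arm or the gripper's body presses on something with over 40 N, if the wrist force passes 120 N, or if a joint passes its speed limit or range.

## Working session

There is one attempt and no reset: what is moved stays moved. The work goes in short steps, Python scripts to look and compute and a tool call to move; the robot and the scene stay as the last step left them, time stands still between calls to the robot, and variables do not carry over. Pictures are saved under pics/ and viewed, and the job is handed in when it is done.

Besides the shell and the picture viewer there is one more tool, called after "Call:" as name(argument=value, ...) on one line, values as JSON. carry_out: Moves the arm, as the interface text tells. Its arguments: {"type":"object","properties":{"rows":{"type":"array"},"claw":{"type":"number"}},"required":["rows"]}

```bash
mkdir -p pics; ls
python3 - <<'E'
from rig import arm
import cv2,json,numpy as np
np.set_printoptions(precision=4,suppress=True)
for n in ("scene","side","wrist"):
    cv2.imwrite(f"pics/{n}0.png",arm.read_camera(n)); p=arm.camera_params(n); print(n,p)
s=arm.state(); print(s)
E
```

```text
pics
scene {'camera_matrix': array([[444.049 ,   0.    , 259.3081],
       [  0.    , 444.049 , 189.7524],
       [  0.    ,   0.    ,   1.    ]]), 'dist_coeffs': array([-0.1548,  0.    ,  0.    ,  0.    ,  0.    ]), 'R': array([[-0.3985,  0.917 ,  0.0176],
       [ 0.6371,  0.2905, -0.7139],
       [-0.6598, -0.2733, -0.7   ]]), 't': array([ 0.1864, -0.2619,  1.7634])}
side {'camera_matrix': array([[431.9412,   0.    , 253.7433],
       [  0.    , 431.9412, 182.8577],
       [  0.    ,   0.    ,   1.    ]]), 'dist_coeffs': array([0.0347, 0.    , 0.    , 0.    , 0.    ]), 'R': array([[-0.9707, -0.2403,  0.0014],
       [-0.115 ,  0.4595, -0.8807],
       [ 0.2109, -0.8551, -0.4737]]), 't': array([0.575 , 0.1976, 1.036 ])}
wrist {'camera_matrix': array([[307.92  ,   0.    , 251.7054],
       [  0.    , 307.92  , 184.7542],
       [  0.    ,   0.    ,   1.    ]]), 'dist_coeffs': array([-0.073,  0.   ,  0.   ,  0.   ,  0.   ]), 'tool_from_camera': array([[ 1.    ,  0.0006,  0.0003, -0.0001],
       [-0.0001, -0.2502,  0.9682, -0.1783],
       [ 0.0007, -0.9682, -0.2502,  0.0731],
       [ 0.    ,  0.    ,  0.    ,  1.    ]])}
{'t': 0.15, 'q': array([ 1.1764,  0.3003,  1.5214, -0.    ,  1.3207, -0.0666]), 'dq': array([-0.0001, -0.002 , -0.0038, -0.0005, -0.0013, -0.0002]), 'joint_torque': array([  0.0005, -53.1967, -35.2816,   0.0708,   0.0236,  -0.0001]), 'tcp_pos': array([0.177 , 0.5205, 0.205 ]), 'tool_rot': array([[ 0.322 , -0.0003, -0.9467],
       [ 0.9467, -0.0008,  0.322 ],
       [-0.0008, -1.    ,  0.    ]]), 'force': array([ 0.2913, -0.2274, -0.0784]), 'moment': array([ 0.0548, -0.0397,  0.012 ]), 'gripper_width': 0.09374206651669278}
```

View pics/scene0.png

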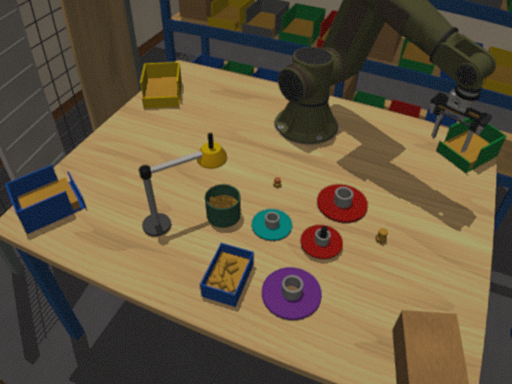

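View pics/side0.png

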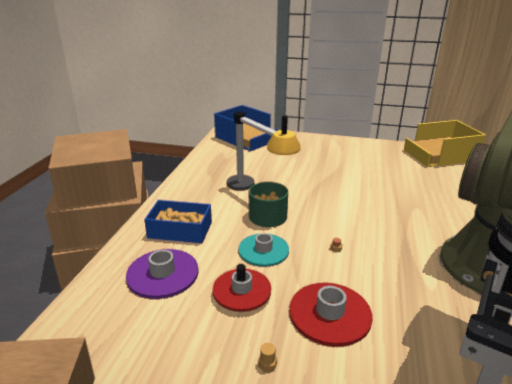

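View pics/wrist0.png

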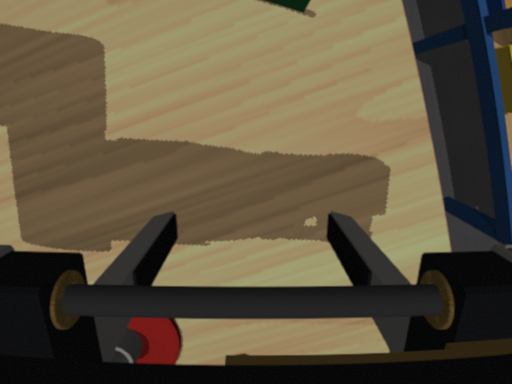

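```bash
cat > h.py <<'E'
import cv2,numpy as np
from rig import arm
np.set_printoptions(precision=4,suppress=True)
def ray(name,uv,tcp=None):
    p=arm.camera_params(name)
    n=cv2.undistortPoints(np.array([[uv]],float),p['camera_matrix'],p['dist_coeffs'])[0,0]
    d=np.array([n[0],n[1],1.])
    if name=='wrist':
        s=tcp or arm.state(); R=np.array(s['tool_rot']); T=p['tool_from_camera']
        o=R@T[:3,3]+s['tcp_pos']; d=R@T[:3,:3]@d
    else:
        o=-p['R'].T@p['t']; d=p['R'].T@d
    return o,d/np.linalg.norm(d)
def plane(name,uv,z,tcp=None):
    o,d=ray(name,uv,tcp); return o+d*(z-o[2])/d[2]
def tri(*rays):
    A=0;b=0
    for o,d in rays:
        M=np.eye(3)-np.outer(d,d);A=A+M;b=b+M@o
    x=np.linalg.solve(A,b)
    return x,[np.linalg.norm((np.eye(3)-np.outer(d,d))@(x-o))*1e3 for o,d in rays]
def crop(src,dst,x0,y0,x1,y1,k=6):
    im=cv2.imread(src)[y0:y1,x0:x1]
    im=np.clip(im.astype(float)*1.6,0,255).astype(np.uint8)
    im=cv2.resize(im,None,fx=k,fy=k,interpolation=cv2.INTER_NEAREST)
    for x in range((x0+9)//10*10,x1,10):
        cv2.putText(im,str(x),((x-x0)*k,8),0,.35,(255,0,255),1); im[:12,(x-x0)*k]=(255,0,255)
    for y in range((y0+9)//10*10,y1,10):
        cv2.putText(im,str(y),(0,(y-y0)*k+4),0,.35,(255,0,255),1); im[(y-y0)*k,:20]=(255,0,255)
    cv2.imwrite(dst,im)
E
python3 - <<'E'
from h import *
crop('pics/scene0.png','pics/sc_lamp.png',130,125,250,240,5)
crop('pics/side0.png','pics/si_lamp.png',215,105,310,235,4)
crop('pics/scene0.png','pics/sc_lid.png',295,215,390,265,7)
crop('pics/side0.png','pics/si_lid.png',205,255,285,315,7)
E
```

```text
(no output)
```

View pics/sc_lamp.png

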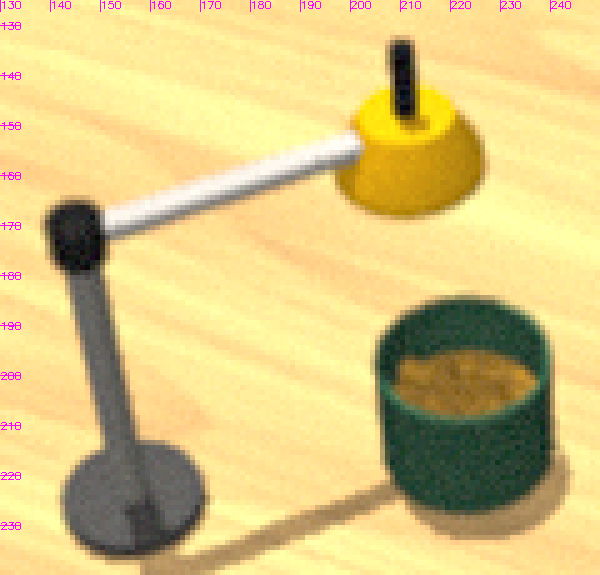

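View pics/si_lamp.png

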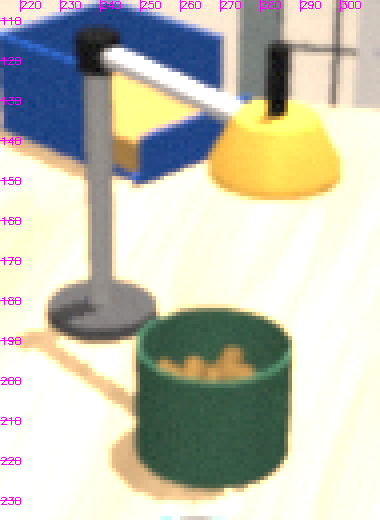

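View pics/sc_lid.png

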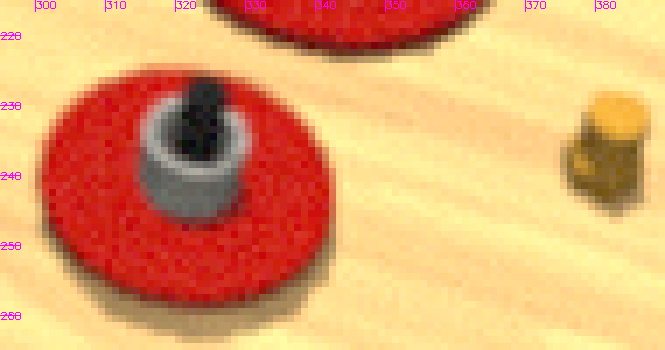

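View pics/si_lid.png

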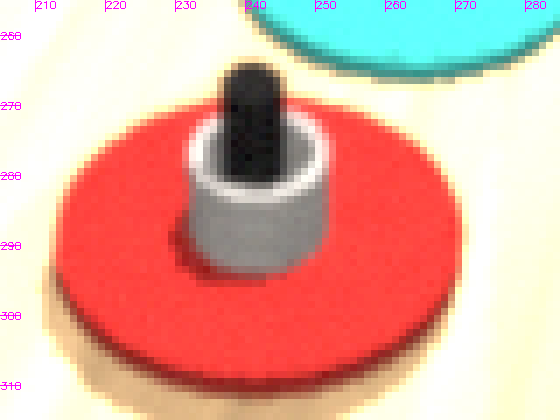

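```bash
cat > m.py <<'E'
from h import *
def circfit(P):
    A=np.c_[2*P[:,:2],np.ones(len(P))];b=(P[:,:2]**2).sum(1)
    c=np.linalg.lstsq(A,b,rcond=None)[0];return c[:2],np.sqrt(c[2]+c[0]**2+c[1]**2)
E
python3 - <<'E'
from m import *
T=lambda a,b:tri(ray('scene',a),ray('side',b))
print('pin mid',T((210.4,140.5),(284.5,124.5)))
print('pin top',T((210.2,134),(284.5,116)))
print('cap top',T((145,167.5),(239.5,114)))
print('knob top',T((324.3,226.7),(241.1,265)))
print('rim',T((222.7,196.3),(267,191.3)))
for n,pt,bx in(('scene',(322,250),(295,215,345,262)),('side',(225,290),(205,255,285,315))):
    im=cv2.imread(f'pics/{n}0.png').astype(int)
    m=((im[...,2]>110)&(im[...,1]<60)&(im[...,0]<60)).astype(np.uint8)
    l,lab=cv2.connectedComponents(m); m=(lab==lab[pt[1],pt[0]]).astype(np.uint8)
    c=max(cv2.findContours(m,0,1)[0],key=cv2.contourArea); e=cv2.fitEllipse(cv2.convexHull(c)); print(n,'red',e)
    P=np.array([plane(n,p,0.021) for p in cv2.convexHull(c)[:,0].astype(float)]);print(circfit(P))
    if n=='scene':e1=e
print('red plate',T(e1[0],e[0]))
for n,pt in(('scene',(222,196)),('side',(268,215))):
    im=cv2.imread(f'pics/{n}0.png').astype(int)
    m=((im[...,1]>im[...,2]*1.3)&(im[...,1]<130)&(im[...,1]>im[...,0])).astype(np.uint8)
    l,lab,st,ce=cv2.connectedComponentsWithStats(m)
    for i in range(1,l):
        if st[i,4]>150: print(n,st[i],ce[i])
# rim points
for n,pts in (('scene',[(205.5,197),(240,196),(222.5,184),(222.7,208.7),(211,206),(235,206)]),('side',[(248.8,191),(288,191),(268,182),(268,200.8)])):
    print(n,circfit(np.array([plane(n,p,0.085) for p in pts])))
E
```

```text
pin mid (array([ 0.5409, -0.1249,  0.2617]), [np.float64(0.45222040399116603), np.float64(0.4522204039912604)])
pin top (array([ 0.5415, -0.1237,  0.2855]), [np.float64(0.33506524036702867), np.float64(0.33506524036706903)])
cap top (array([ 0.6964, -0.2469,  0.2377]), [np.float64(1.4635250599637304), np.float64(1.4635250599636407)])
knob top (array([0.5597, 0.2422, 0.082 ]), [np.float64(0.30517137899315294), np.float64(0.30517137899327246)])
rim (array([ 0.5733, -0.0767,  0.0842]), [np.float64(1.1327084535926388), np.float64(1.1327084535926328)])
scene red ((321.2543640136719, 240.9623565673828), (31.885488510131836, 41.33659362792969), 101.3656234741211)
(array([0.5612, 0.2409]), np.float64(0.06138813151469076))
side red ((241.54307556152344, 289.07427978515625), (39.664573669433594, 57.71403503417969), 88.333251953125)
(array([0.5591, 0.2441]), np.float64(0.062036399158831766))
red plate (array([0.5595, 0.2413, 0.0158]), [np.float64(0.708541428999925), np.float64(0.7085414289999298)])
scene [278   4  47  42 995] [301.3276  22.6663]
scene [398  37  37  37 375] [414.024   62.5173]
scene [221  60  33  15 283] [238.7491  67.2686]
scene [353  91  33  17 325] [369.3662  98.64  ]
scene [446 122  24  18 218] [456.6101 129.4358]
scene [ 437  123   69   49 1059] [476.6846 148.6582]
scene [206 185  34  42 834] [222.7434 207.2758]
scene [252 209  40  32 814] [271.3857 225.3022]
side [ 249  183   38   44 1288] [267.8113 204.764 ]
scene (array([ 0.5721, -0.0766]), np.float64(0.0532109171468785))
side (array([ 0.5699, -0.0757]), np.float64(0.05296791514586071))
```

```bash
cat > tg.py <<'E'
import sys
from h import *
from scipy.spatial.transform import Rotation as Ro
def goal(x,y,z,yaw):
    s=arm.state();R=np.array(s['tool_rot']);a=np.radians(yaw)
    X=np.array([np.cos(a),np.sin(a),0]);Y=np.array([0,0,-1.]);G=np.c_[X,Y,np.cross(X,Y)]
    return (R.T@(np.array([x,y,z])-s['tcp_pos'])*1e3).round(1),Ro.from_matrix(R.T@G).as_rotvec().round(4)
if __name__=='__main__':
    s=arm.state();R=s['tool_rot'];print('t',s['t'],'tcp',s['tcp_pos'],'yaw',np.degrees(np.arctan2(R[1,0],R[0,0])),'F',s['force'],'w',s['gripper_width'],'q',s['q'])
    v=list(map(float,sys.argv[1:]))
    for i in range(0,len(v),4): print(v[i:i+4],*goal(*v[i:i+4]))
E
python3 tg.py 0.3 0.3 0.33 0 0.45 0.1 0.34 -60
```

```text
t 0.15 tcp [0.177  0.5205 0.205 ] yaw 71.2169267136775 F [ 0.2913 -0.2274 -0.0784] w 0.09374206651669278 q [ 1.1764  0.3003  1.5214 -0.      1.3207 -0.0666]
[0.3, 0.3, 0.33, 0.0] [-169.3 -124.8 -187.4] [ 0.0005  1.243  -0.0008]
[0.45, 0.1, 0.34, -60.0] [-310.4 -134.7 -393.8] [ 0.0009  2.2902 -0.0005]
```

Call:
carry_out(rows=[{"travel": [-169, -125, -187], "rot": [0, 1.24, 0]}, {"travel": [-169, -125, -187], "rot": [0, 1.24, 0]}, {"travel": [-169, -125, -187], "rot": [0, 1.24, 0]}, {"travel": [-169, -125, -187], "rot": [0, 1.24, 0]}, {"travel": [-169, -125, -187], "rot": [0, 1.24, 0]}, {"travel": [-310, -135, -394], "rot": [0, 2.29, 0]}, {"travel": [-310, -135, -394], "rot": [0, 2.29, 0]}, {"travel": [-310, -135, -394], "rot": [0, 2.29, 0]}])

```text
t: 0.82
tcp_pos: [0.34, 0.2547, 0.315]
tool_rot: [[0.972, 0.0, -0.235], [0.235, -0.0, 0.972], [0.0, -1.0, -0.0]]
force: [0.6, 0.4, 0.3]
gripper_width: 0.0936
```

```bash
python3 tg.py 0.51 0 0.34 -65 0.541 -0.125 0.33 -128
```

```text
t 0.8167 tcp [0.34   0.2547 0.315 ] yaw 13.59605887657403 F [0.5871 0.4269 0.2744] w 0.09364710379194909 q [ 0.5569 -0.0525  1.6642 -0.0005  1.5296  0.3196]
[0.51, 0.0, 0.34, -65.0] [ 105.3  -24.8 -287.5] [0.     1.3718 0.0006]
[0.541, -0.125, 0.33, -128.0] [ 106.1  -14.8 -416.3] [-0.0004  2.4713  0.0006]
```

Call:
carry_out(rows=[{"travel": [106, -25, -350], "rot": [0, 2.47, 0]}, {"travel": [106, -25, -350], "rot": [0, 2.47, 0]}, {"travel": [106, -25, -350], "rot": [0, 2.47, 0]}, {"travel": [106, -25, -350], "rot": [0, 2.47, 0]}, {"travel": [106, -25, -350], "rot": [0, 2.47, 0]}, {"travel": [106, -25, -350], "rot": [0, 2.47, 0]}, {"travel": [106, -25, -350], "rot": [0, 2.47, 0]}, {"travel": [106, -25, -350], "rot": [0, 2.47, 0]}])

```text
t: 1.48
tcp_pos: [0.5082, -0.0326, 0.3378]
tool_rot: [[0.722, 0.0, 0.691], [-0.691, -0.0, 0.722], [0.0, -1.0, -0.0]]
force: [0.2, 1.1, 0.3]
gripper_width: 0.0937
```

```bash
python3 tg.py 0.541 -0.125 0.32 -128; python3 -c "
from h import *
cv2.imwrite('pics/w1.png',arm.read_camera('wrist'))"
```

```text
t 1.4833 tcp [ 0.5082 -0.0326  0.3378] yaw -43.7416100369212 F [0.1706 1.0649 0.2925] w 0.09366331224606295 q [-0.1358  0.1412  1.4113 -0.0002  1.589   0.6276]
[0.541, -0.125, 0.32, -128.0] [ 87.6  17.8 -44.1] [-0.0001  1.4706  0.0002]
```

View pics/w1.png

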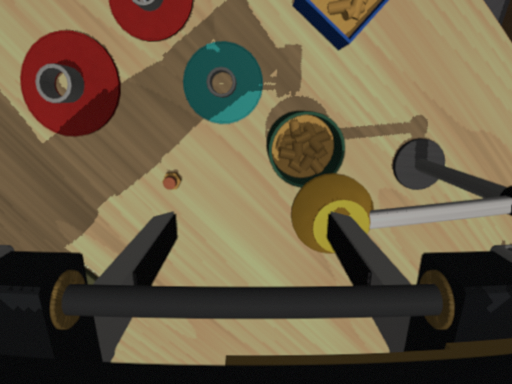

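Call:
carry_out(rows=[{"travel": [88, 10, -44], "rot": [0, 1.47, 0]}, {"travel": [88, 10, -44], "rot": [0, 1.47, 0]}, {"travel": [88, 10, -44], "rot": [0, 1.47, 0]}, {"travel": [88, 10, -44], "rot": [0, 1.47, 0]}, {"travel": [88, 10, -44], "rot": [0, 1.47, 0]}, {"travel": [88, 10, -44], "rot": [0, 1.47, 0]}, {"travel": [88, 10, -44], "rot": [0, 1.47, 0]}, {"travel": [88, 10, -44], "rot": [0, 1.47, 0]}])

```text
t: 2.2
tcp_pos: [0.5423, -0.1306, 0.3269]
tool_rot: [[-0.191, -0.001, 0.982], [-0.982, -0.001, -0.191], [0.001, -1.0, -0.001]]
force: [0.2, 0.4, 0.3]
gripper_width: 0.0939
```

```bash
python3 tg.py 0.541 -0.125 0.32 -128
```

```text
t 2.2 tcp [ 0.5423 -0.1306  0.3269] yaw -101.0197539752483 F [0.1666 0.3865 0.3496] w 0.09391322968493099 q [-0.3013  0.2591  1.2955 -0.0014  1.5875  1.4618]
[0.541, -0.125, 0.32, -128.0] [-5.2  6.9 -2.4] [0.0003 0.4709 0.0014]
```

Call:
carry_out(rows=[{"travel": [-5, 7, -2], "rot": [0, 0.47, 0]}, {"travel": [-5, 7, -2], "rot": [0, 0.47, 0]}, {"travel": [-5, 7, -2], "rot": [0, 0.47, 0]}, {"travel": [-5, 7, -2], "rot": [0, 0.47, 0]}, {"travel": [-5, 7, -2], "rot": [0, 0.47, 0]}])

```text
t: 2.62
tcp_pos: [0.5413, -0.1252, 0.3197]
tool_rot: [[-0.619, -0.001, 0.786], [-0.786, -0.001, -0.619], [0.002, -1.0, -0.0]]
force: [0.5, -0.2, -0.1]
gripper_width: 0.0942
```

```bash
python3 -c "
from h import *
cv2.imwrite('pics/w2.png',arm.read_camera('wrist'))
cv2.imwrite('pics/s2.png',arm.read_camera('scene'))
cv2.imwrite('pics/d2.png',arm.read_camera('side'))"
python3 tg.py 0.541 -0.125 0.25 -128
```

```text
t 2.7667 tcp [ 0.5413 -0.1252  0.3198] yaw -127.72983182777568 F [ 0.348  -0.2341 -0.8959] w 0.09377795829598329 q [-0.2926  0.2554  1.3161 -0.0013  1.5709  1.9367]
[0.541, -0.125, 0.25, -128.0] [-0.1 69.8 -0.3] [0.0003 0.0047 0.0015]
```

View pics/w2.png

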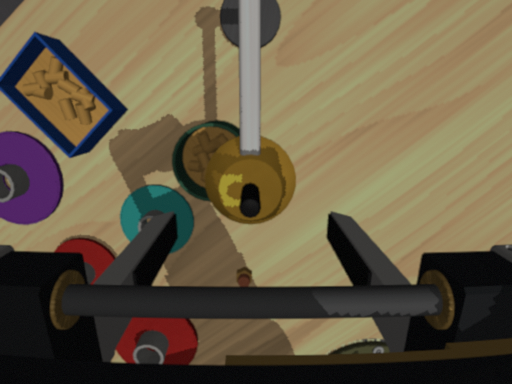

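View pics/d2.png

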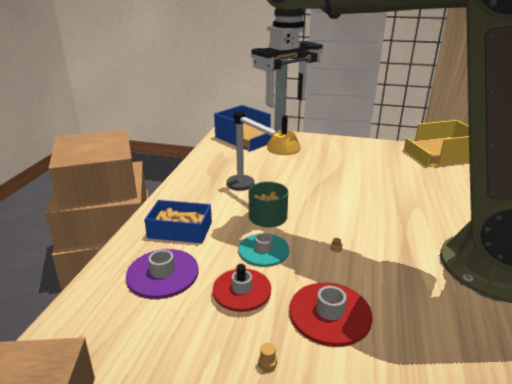

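```bash
python3 -c "
from h import *
crop('pics/w2.png','pics/w2c.png',200,150,300,230,7)
for v in (190,208): print(plane('wrist',(250.5,v),0.287), plane('wrist',(250.5,v),0.237))
s=arm.state();print(s['tool_rot'][:,2])"
```

```text
[ 0.5525 -0.1332  0.287 ] [ 0.5415 -0.1245  0.237 ]
[ 0.5418 -0.1249  0.287 ] [ 0.5282 -0.1142  0.237 ]
[ 0.7909 -0.6119 -0.0003]
```

View pics/w2c.png

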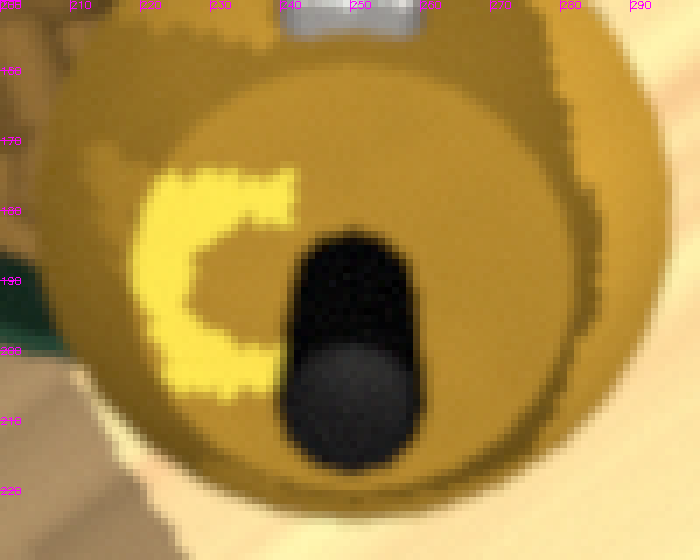

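Call:
carry_out(rows=[{"travel": [0, 30, 0], "rot": [0, 0, 0]}, {"travel": [0, 55, 0], "rot": [0, 0, 0]}, {"travel": [0, 69, 0], "rot": [0, 0, 0]}, {"travel": [0, 69, 0], "rot": [0, 0, 0]}])

```text
t: 3.1
tcp_pos: [0.5402, -0.125, 0.2477]
tool_rot: [[-0.61, -0.006, 0.793], [-0.793, 0.0, -0.61], [0.003, -1.0, -0.005]]
force: [0.6, 0.3, 1.4]
gripper_width: 0.0944
```

Call:
carry_out(rows=[{"travel": [0, 0, 0], "rot": [0, 0, 0]}, {"travel": [0, 0, 0], "rot": [0, 0, 0]}, {"travel": [0, 0, 0], "rot": [0, 0, 0]}, {"travel": [0, 0, 0], "rot": [0, 0, 0]}, {"travel": [0, 0, 0], "rot": [0, 0, 0]}, {"travel": [0, 0, 0], "rot": [0, 0, 0]}], claw=1)

```text
t: 3.6
tcp_pos: [0.5403, -0.125, 0.2481]
tool_rot: [[-0.61, -0.005, 0.793], [-0.793, 0.0, -0.61], [0.003, -1.0, -0.004]]
force: [-0.2, -1.1, -0.1]
gripper_width: 0.0573
```

Call:
carry_out(rows=[{"travel": [0, 0, 0], "rot": [0, 0, 0]}, {"travel": [0, 0, 0], "rot": [0, 0, 0]}, {"travel": [0, 0, 0], "rot": [0, 0, 0]}, {"travel": [0, 0, 0], "rot": [0, 0, 0]}, {"travel": [0, 0, 0], "rot": [0, 0, 0]}, {"travel": [0, 0, 0], "rot": [0, 0, 0]}, {"travel": [0, 0, 0], "rot": [0, 0, 0]}, {"travel": [0, 0, 0], "rot": [0, 0, 0]}], claw=1)

```text
t: 4.27
tcp_pos: [0.5403, -0.125, 0.2481]
tool_rot: [[-0.61, -0.005, 0.793], [-0.793, 0.0, -0.61], [0.003, -1.0, -0.004]]
force: [1.2, 0.3, -0.6]
gripper_width: 0.0152
```

```bash
cat > arc.py <<'E'
from tg import *
s=arm.state();px,py=.7,-.2473
R=s['tool_rot'];yaw=np.degrees(np.arctan2(R[1,0],R[0,0]))
ph=np.degrees(np.arctan2(s['tcp_pos'][1]-py,s['tcp_pos'][0]-px))
print('phi',ph,'r',np.hypot(s['tcp_pos'][1]-py,s['tcp_pos'][0]-px),'yaw',yaw,s['force'],s['gripper_width'])
for i in range(1,9):
    f=np.radians(ph+4*i); print(*goal(px+.2*np.cos(f),py+.2*np.sin(f),.249,yaw+4*i))
E
python3 arc.py
```

```text
phi 142.55406001095187 r 0.20113233885807666 yaw -127.56781674047174 [ 1.2197  0.2541 -0.5571] 0.015184630099204668
[14.  -0.8  1.6] [ 0.0045 -0.0698  0.0028]
[27.8 -0.8  3.1] [ 0.0046 -0.1396  0.0026]
[41.6 -0.8  5.6] [ 0.0047 -0.2094  0.0024]
[55.1 -0.8  9. ] [ 0.0048 -0.2793  0.0023]
[68.4 -0.7 13.3] [ 0.0048 -0.3491  0.0021]
[81.3 -0.7 18.6] [ 0.0049 -0.4189  0.0019]
[93.8 -0.7 24.7] [ 0.005  -0.4887  0.0018]
[105.9  -0.7  31.7] [ 0.0051 -0.5585  0.0016]
```

Call:
carry_out(rows=[{"travel": [14, 0, 0.5], "rot": [0, -0.07, 0]}, {"travel": [28, 0, 2], "rot": [0, -0.14, 0]}, {"travel": [41.5, 0, 4.5], "rot": [0, -0.21, 0]}, {"travel": [55, 0, 8], "rot": [0, -0.28, 0]}, {"travel": [68.5, 0, 12], "rot": [0, -0.35, 0]}, {"travel": [81.5, 0, 17.5], "rot": [0, -0.42, 0]}, {"travel": [94, 0, 23.5], "rot": [0, -0.49, 0]}, {"travel": [106, 0, 31], "rot": [0, -0.56, 0]}])

```text
t: 4.93
tcp_pos: [0.4997, -0.2284, 0.2481]
tool_rot: [[-0.092, -0.006, 0.996], [-0.996, 0.001, -0.092], [-0.0, -1.0, -0.006]]
force: [-0.7, 1.1, -1.1]
gripper_width: 0.0155
```

```bash
python3 arc.py
```

```text
phi 174.61449833819725 r 0.2011648403768175 yaw -95.28150774082505 [-0.7076  1.0922 -1.1289] 0.015461780534894986
[14.  -0.9  1.6] [ 0.0061 -0.0698 -0.0003]
[27.8 -0.9  3.1] [ 0.0061 -0.1396 -0.0005]
[41.6 -0.9  5.5] [ 0.0061 -0.2094 -0.0007]
[55.1 -1.   8.8] [ 0.0061 -0.2793 -0.001 ]
[68.4 -1.  13.1] [ 0.0061 -0.3491 -0.0012]
[81.4 -1.  18.3] [ 0.006  -0.4189 -0.0014]
[93.9 -1.1 24.4] [ 0.006  -0.4887 -0.0016]
[106.   -1.1  31.4] [ 0.006  -0.5585 -0.0018]
```

Very low forces; same again.

Call:
carry_out(rows=[{"travel": [14, 0, 0.5], "rot": [0, -0.07, 0]}, {"travel": [28, 0, 2], "rot": [0, -0.14, 0]}, {"travel": [41.5, 0, 4.5], "rot": [0, -0.21, 0]}, {"travel": [55, 0, 8], "rot": [0, -0.28, 0]}, {"travel": [68.5, 0, 12], "rot": [0, -0.35, 0]}, {"travel": [81.5, 0, 17.5], "rot": [0, -0.42, 0]}, {"travel": [94, 0, 23.5], "rot": [0, -0.49, 0]}, {"travel": [106, 0, 31], "rot": [0, -0.56, 0]}])

```text
t: 5.6
tcp_pos: [0.5206, -0.3379, 0.2481]
tool_rot: [[0.454, -0.007, 0.891], [-0.891, -0.0, 0.454], [-0.003, -1.0, -0.006]]
force: [-3.3, -1.2, 3.5]
gripper_width: 0.0156
```

Call:
carry_out(rows=[{"travel": [14, 0, 0.5], "rot": [0, -0.07, 0]}, {"travel": [28, 0, 2], "rot": [0, -0.14, 0]}, {"travel": [28, 0, 2], "rot": [0, -0.14, 0]}])

```text
t: 5.85
tcp_pos: [0.536, -0.3635, 0.2481]
tool_rot: [[0.576, -0.005, 0.817], [-0.817, -0.001, 0.576], [-0.002, -1.0, -0.005]]
force: [0.2, -0.7, 3.8]
gripper_width: 0.0154
```

Call:
carry_out(rows=[{"travel": [0, 0, 0], "rot": [0, 0, 0]}, {"travel": [0, 0, 0], "rot": [0, 0, 0]}, {"travel": [0, 0, 0], "rot": [0, 0, 0]}, {"travel": [0, 0, 0], "rot": [0, 0, 0]}], claw=-1)

```text
t: 6.18
tcp_pos: [0.5358, -0.3632, 0.2481]
tool_rot: [[0.576, -0.006, 0.817], [-0.817, -0.001, 0.576], [-0.003, -1.0, -0.005]]
force: [0.3, -0.8, -0.4]
gripper_width: 0.0388
```

Call:
carry_out(rows=[{"travel": [0, -20, 0], "rot": [0, 0, 0]}, {"travel": [0, -60, 0], "rot": [0, 0, 0]}, {"travel": [0, -90, 0], "rot": [0, 0, 0]}, {"travel": [0, -90, 0], "rot": [0, 0, 0]}])

```text
t: 6.52
tcp_pos: [0.5368, -0.3633, 0.3453]
tool_rot: [[0.576, 0.002, 0.817], [-0.817, -0.006, 0.576], [0.006, -1.0, -0.002]]
force: [-0.0, -0.1, 1.5]
gripper_width: 0.0653
```

```bash
python3 -c "
from h import *
cv2.imwrite('pics/s3.png',arm.read_camera('scene'))
cv2.imwrite('pics/d3.png',arm.read_camera('side'))"
python3 tg.py 0.5 0 0.33 -10 0.5597 .2415 .22 0
```

```text
t 6.6167 tcp [ 0.5364 -0.363   0.3391] yaw -54.8206102419717 F [-0.0738  0.0425 -0.883 ] w 0.07310089133747492 q [-0.6498  0.4859  0.9638 -0.004   1.6939  0.3065]
[0.5, 0.0, 0.33, -10.0] [-317.6    8.6  179.4] [ 0.0039 -0.7823 -0.0024]
[0.5597, 0.2415, 0.22, 0.0] [-480.6  117.9  367.8] [ 0.0037 -0.9568 -0.0028]
```

View pics/s3.png

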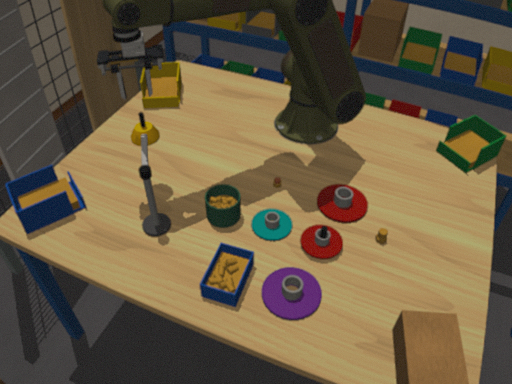

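View pics/d3.png

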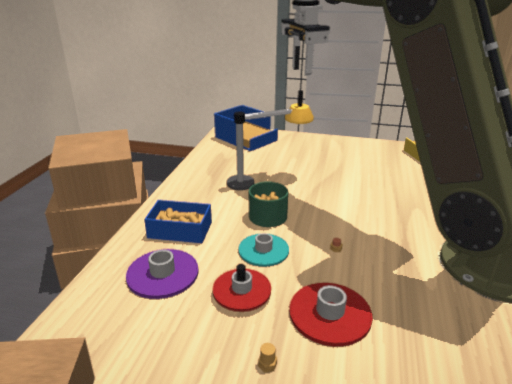

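Call:
carry_out(rows=[{"travel": [-318, 5, 180], "rot": [0, -0.78, 0]}, {"travel": [-318, 5, 180], "rot": [0, -0.78, 0]}, {"travel": [-318, 5, 180], "rot": [0, -0.78, 0]}, {"travel": [-318, 5, 180], "rot": [0, -0.78, 0]}, {"travel": [-318, 5, 180], "rot": [0, -0.78, 0]}, {"travel": [-318, 5, 180], "rot": [0, -0.78, 0]}, {"travel": [-318, 5, 180], "rot": [0, -0.78, 0]}, {"travel": [-318, 5, 180], "rot": [0, -0.78, 0]}])

```text
t: 7.28
tcp_pos: [0.5022, -0.0295, 0.3327]
tool_rot: [[0.985, -0.006, 0.174], [-0.174, -0.002, 0.985], [-0.006, -1.0, -0.003]]
force: [0.5, -0.6, -0.3]
gripper_width: 0.0941
```

Call:
carry_out(rows=[{"travel": [-30, 0, 30], "rot": [0, -0.1, 0]}, {"travel": [-30, 0, 30], "rot": [0, -0.1, 0]}, {"travel": [-30, 0, 30], "rot": [0, -0.1, 0]}])

```text
t: 7.53
tcp_pos: [0.4768, 0.0069, 0.3321]
tool_rot: [[0.997, -0.007, 0.072], [-0.072, -0.002, 0.997], [-0.007, -1.0, -0.002]]
force: [-0.3, -0.2, -0.0]
gripper_width: 0.0944
```

```bash
python3 tg.py 0.5597 .2415 .18 0; python3 -c "
from h import *
cv2.imwrite('pics/w3.png',arm.read_camera('wrist'))"; python3 tg.py
```

```text
t 7.5333 tcp [0.4768 0.0069 0.3321] yaw -4.1156781211834845 F [-0.3231 -0.1992 -0.0382] w 0.09437865414615114 q [-0.0613  0.0706  1.5018 -0.0021  1.5761  0.0105]
[0.5597, 0.2415, 0.18, 0.0] [ 66.9 151.2 240.3] [ 0.0019 -0.0718 -0.0069]
t 7.5833 tcp [0.4775 0.0057 0.3321] yaw -4.243136961852763 F [ 0.1411 -0.6919  1.3898] w 0.0941883244469045 q [-0.0636  0.0721  1.5002 -0.0022  1.5762  0.0105]
```

View pics/w3.png

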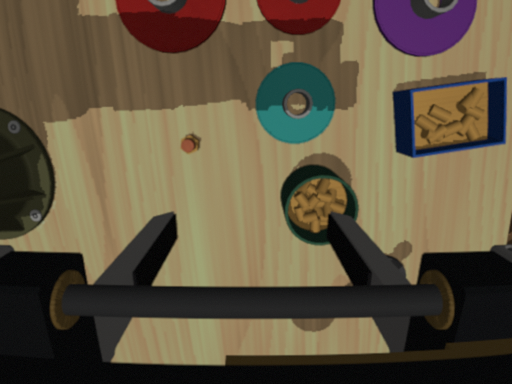

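```bash
python3 -c "
from h import *
crop('pics/w3.png','pics/w3c.png',270,155,370,255,6)"
```

```text
(no output)
```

View pics/w3c.png

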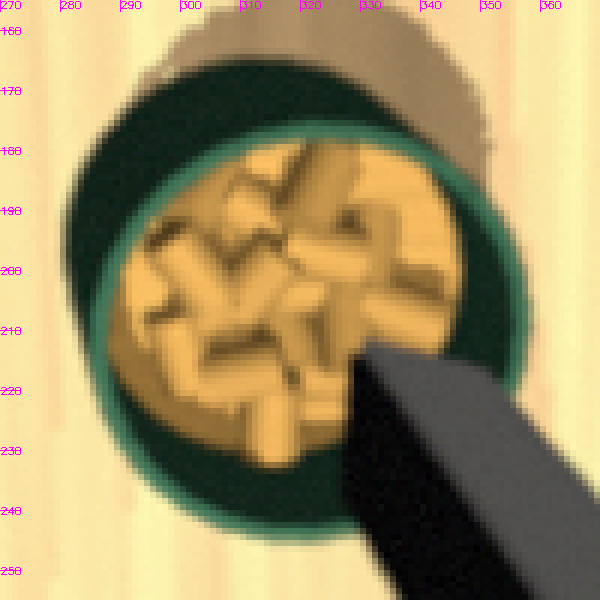

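```bash
python3 -c "
from m import *
s=arm.state()
pts=[(285.2,210),(358.5,208.3),(323.3,175),(319.5,245.3),(291,190),(350,187),(293,233)]
for z in (.083,.085,.087): print(circfit(np.array([plane('wrist',p,z,s) for p in pts])))
im=cv2.imread('pics/w3.png').astype(int)
m=((im[...,1]>im[...,2]*1.5)&(im[...,1]>55)&(im[...,1]>im[...,0]*1.05)).astype(np.uint8); m[:,:270]=0;m[:160]=0;m[255:]=0;m[:,370:]=0
ys,xs=np.nonzero(m);print(len(xs))
P=np.array([plane('wrist',(x,y),.085,s) for x,y in zip(xs,ys)]);c,r=circfit(P);
for _ in range(4):
  k=abs(np.hypot(*(P[:,:2]-c).T)-r)<.004; c,r=circfit(P[k])
print(c,r,k.sum())
"
```

```text
(array([ 0.5716, -0.0798]), np.float64(0.05448448629257209))
(array([ 0.5712, -0.079 ]), np.float64(0.05422942091833106))
(array([ 0.5708, -0.0783]), np.float64(0.05397435554409063))
293
[ 0.5706 -0.0782] 0.05165399520521616 293
```

Call:
carry_out(rows=[{"travel": [67, 100, 240], "rot": [0.002, -0.072, -0.007]}, {"travel": [67, 100, 240], "rot": [0.002, -0.072, -0.007]}, {"travel": [67, 100, 240], "rot": [0.002, -0.072, -0.007]}, {"travel": [67, 100, 240], "rot": [0.002, -0.072, -0.007]}, {"travel": [67, 100, 240], "rot": [0.002, -0.072, -0.007]}, {"travel": [67, 130, 240], "rot": [0.002, -0.072, -0.007]}, {"travel": [67, 130, 240], "rot": [0.002, -0.072, -0.007]}, {"travel": [67, 130, 240], "rot": [0.002, -0.072, -0.007]}])

```text
t: 8.25
tcp_pos: [0.5605, 0.2414, 0.1937]
tool_rot: [[1.0, -0.009, 0.002], [-0.002, -0.003, 1.0], [-0.009, -1.0, -0.003]]
force: [-0.8, -0.4, -1.2]
gripper_width: 0.094
```

Call:
carry_out(rows=[{"travel": [0, 0, 0], "rot": [0, 0, 0]}, {"travel": [0, 0, 0], "rot": [0, 0, 0]}])

```text
t: 8.42
tcp_pos: [0.5607, 0.2401, 0.1923]
tool_rot: [[1.0, -0.011, 0.004], [-0.004, -0.004, 1.0], [-0.011, -1.0, -0.004]]
force: [0.6, 0.2, -0.3]
gripper_width: 0.0942
```

```bash
python3 tg.py 0.5597 .2415 .13 0; python3 -c "
from h import *
cv2.imwrite('pics/w4.png',arm.read_camera('wrist'))
crop('pics/w4.png','pics/w4c.png',200,140,310,240,6)"
```

```text
t 8.4167 tcp [0.5607 0.2401 0.1923] yaw -0.20377682741267417 F [ 0.5975  0.1941 -0.2815] w 0.09420539937592609 q [0.3446 0.4516 1.3448 0.0001 1.3572 0.3481]
[0.5597, 0.2415, 0.13, 0.0] [-0.3 62.3  1.6] [ 0.004  -0.0035 -0.0114]
```

View pics/w4.png

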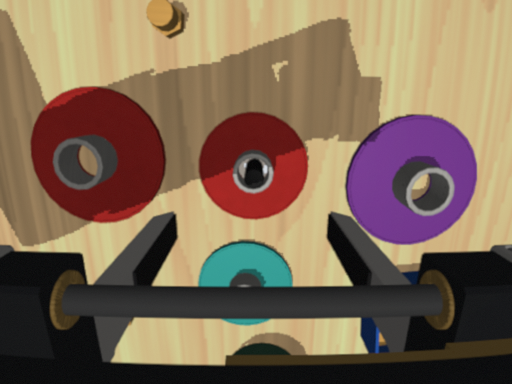

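View pics/w4c.png

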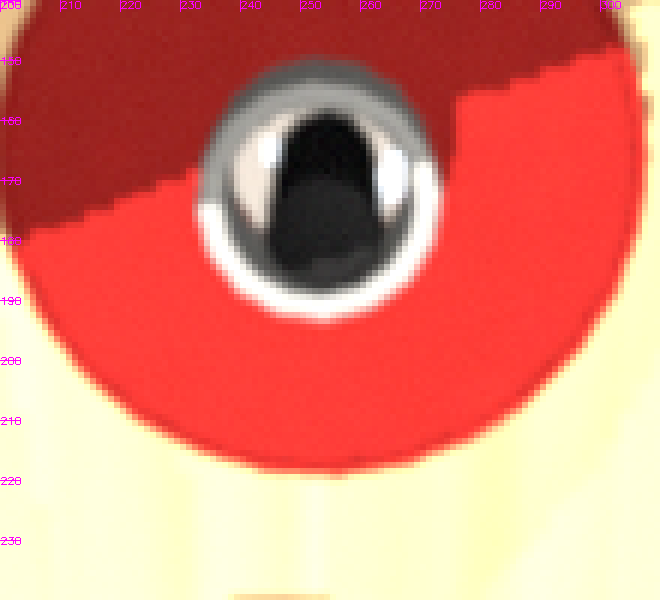

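```bash
python3 -c "
from h import *
print(plane('wrist',(254.2,179),.080),plane('wrist',(253.3,173.3),.051))
s=arm.state();print(s['tcp_pos'])"; python3 tg.py 0.5597 .2415 .054 0
```

```text
[0.5617 0.2427 0.08  ] [0.5607 0.2419 0.051 ]
[0.5609 0.24   0.1935]
t 8.4667 tcp [0.5609 0.24   0.1935] yaw -0.2113061211364679 F [0.146  1.0287 0.2129] w 0.09411087209240296 q [0.3443 0.4498 1.3444 0.0001 1.3575 0.348 ]
[0.5597, 0.2415, 0.054, 0.0] [  0.1 139.5   1.9] [ 0.0033 -0.0037 -0.0096]
```

```bash
python3 tg.py 0.5607 .2422 .090 0 0.5607 .2422 .055 0
```

```text
t 8.4667 tcp [0.5609 0.24   0.1935] yaw -0.2113061211364679 F [0.146  1.0287 0.2129] w 0.09411087209240296 q [0.3443 0.4498 1.3444 0.0001 1.3575 0.348 ]
[0.5607, 0.2422, 0.09, 0.0] [  0.8 103.5   2.5] [ 0.0033 -0.0037 -0.0096]
[0.5607, 0.2422, 0.055, 0.0] [  1.1 138.5   2.6] [ 0.0033 -0.0037 -0.0096]
```

Call:
carry_out(rows=[{"travel": [0.5, 30, 1], "rot": [0.003, -0.004, -0.01]}, {"travel": [1, 60, 2.5], "rot": [0.003, -0.004, -0.01]}, {"travel": [1, 90, 2.5], "rot": [0.003, -0.004, -0.01]}, {"travel": [1, 110, 2.5], "rot": [0.003, -0.004, -0.01]}, {"travel": [1, 120, 2.5], "rot": [0.003, -0.004, -0.01]}, {"travel": [1, 120, 2.5], "rot": [0.003, -0.004, -0.01]}])

```text
t: 8.97
tcp_pos: [0.5605, 0.241, 0.0726]
tool_rot: [[1.0, -0.001, 0.001], [-0.001, -0.001, 1.0], [-0.001, -1.0, -0.001]]
force: [-0.5, 0.1, 0.2]
gripper_width: 0.0942
```

```bash
python3 tg.py 0.5607 .2422 .055 0
```

```text
t 8.9667 tcp [0.5605 0.241  0.0726] yaw -0.06377386868318463 F [-0.5044  0.0551  0.1878] w 0.09415197424178876 q [ 0.3462  0.5652  1.468  -0.0006  1.1099  0.3476]
[0.5607, 0.2422, 0.055, 0.0] [ 0.2 17.6  1.3] [ 0.001  -0.0011 -0.0012]
```

Lower the last bit, then close.

Call:
carry_out(rows=[{"travel": [0, 10, 1], "rot": [0.001, -0.001, -0.001]}, {"travel": [0, 17, 1], "rot": [0.001, -0.001, -0.001]}, {"travel": [0, 17, 1], "rot": [0.001, -0.001, -0.001]}, {"travel": [0, 17, 1], "rot": [0.001, -0.001, -0.001]}], claw=-0.3)

```text
t: 9.3
tcp_pos: [0.5607, 0.2419, 0.056]
tool_rot: [[1.0, 0.0, 0.0], [-0.0, 0.0, 1.0], [0.0, -1.0, 0.0]]
force: [-0.2, 0.4, -0.5]
gripper_width: 0.071
```

```bash
python3 tg.py 0.5607 .2422 .055 0; python3 -c "
from h import *
cv2.imwrite('pics/w5.png',arm.read_camera('wrist'))
crop('pics/w5.png','pics/w5c.png',170,150,330,290,4)"
```

```text
t 9.3 tcp [0.5607 0.2419 0.056 ] yaw -0.011128437442110653 F [-0.1694  0.4012 -0.4943] w 0.07098616958135237 q [0.3473 0.5864 1.4776 0.     1.0773 0.3475]
[0.5607, 0.2422, 0.055, 0.0] [-0.   1.   0.3] [-0.0001 -0.0002  0.0003]
```

View pics/w5c.png

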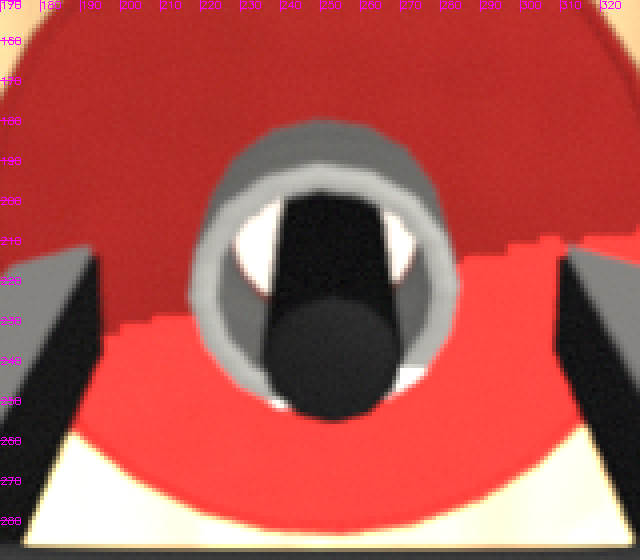

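```bash
python3 -c "
from h import *
print(plane('wrist',(253.2,240),.080), plane('wrist',(251.3,222),.051),arm.state()['tcp_pos'])"
```

```text
[0.5613 0.2438 0.08  ] [0.5602 0.2429 0.051 ] [0.5608 0.242  0.0563]
```

Call:
carry_out(rows=[{"travel": [0, 0, 0], "rot": [0, 0, 0]}, {"travel": [0, 0, 0], "rot": [0, 0, 0]}, {"travel": [0, 0, 0], "rot": [0, 0, 0]}, {"travel": [0, 0, 0], "rot": [0, 0, 0]}, {"travel": [0, 0, 0], "rot": [0, 0, 0]}, {"travel": [0, 0, 0], "rot": [0, 0, 0]}, {"travel": [0, 0, 0], "rot": [0, 0, 0]}, {"travel": [0, 0, 0], "rot": [0, 0, 0]}], claw=1)

```text
t: 10.02
tcp_pos: [0.5608, 0.242, 0.0562]
tool_rot: [[1.0, 0.001, 0.0], [-0.0, 0.0, 1.0], [0.001, -1.0, 0.0]]
force: [0.3, 1.1, -0.5]
gripper_width: 0.0193
```

Call:
carry_out(rows=[{"travel": [0, 0, 0], "rot": [0, 0, 0]}, {"travel": [0, 0, 0], "rot": [0, 0, 0]}, {"travel": [0, 0, 0], "rot": [0, 0, 0]}, {"travel": [0, 0, 0], "rot": [0, 0, 0]}])

```text
t: 10.35
tcp_pos: [0.5609, 0.242, 0.0562]
tool_rot: [[1.0, 0.001, 0.0], [-0.0, 0.0, 1.0], [0.001, -1.0, 0.0]]
force: [0.8, 0.2, -0.7]
gripper_width: 0.0196
```

Call:
carry_out(rows=[{"travel": [0, -4, 0], "rot": [0, 0, 0]}, {"travel": [0, -14, 0], "rot": [0, 0, 0]}, {"travel": [0, -32, 0], "rot": [0, 0, 0]}, {"travel": [0, -56, 0], "rot": [0, 0, 0]}, {"travel": [0, -82, 0], "rot": [0, 0, 0]}, {"travel": [0, -106, 0], "rot": [0, 0, 0]}, {"travel": [0, -120, 0], "rot": [0, 0, 0]}, {"travel": [0, -125, 0], "rot": [0, 0, 0]}])

```text
t: 11.02
tcp_pos: [0.5615, 0.2423, 0.1847]
tool_rot: [[1.0, 0.005, 0.0], [-0.0, 0.002, 1.0], [0.005, -1.0, 0.002]]
force: [0.2, 1.4, -2.1]
gripper_width: 0.0195
```

```bash
python3 -c "
from h import *
cv2.imwrite('pics/d6.png',arm.read_camera('side'))
cv2.imwrite('pics/w6.png',arm.read_camera('wrist'))
crop('pics/w6.png','pics/w6c.png',170,150,330,290,4)"
python3 tg.py 0.571 -0.077 .180 0
```

```text
t 11.1167 tcp [0.5609 0.2421 0.1822] yaw -0.00461514165545284 F [ 0.0563  0.5106 -3.4913] w 0.019468378917470348 q [0.3475 0.4528 1.3669 0.0001 1.3197 0.3475]
[0.571, -0.077, 0.18, 0.0] [  10.1    1.9 -319.1] [-0.0008 -0.0001  0.0021]
```

View pics/w6c.png

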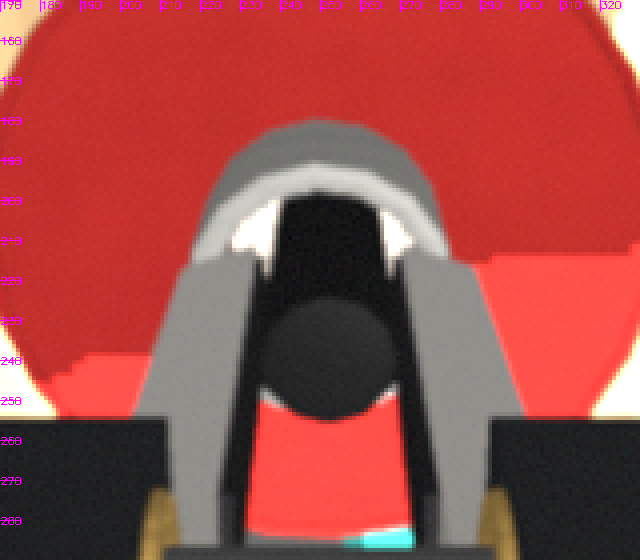

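View pics/d6.png

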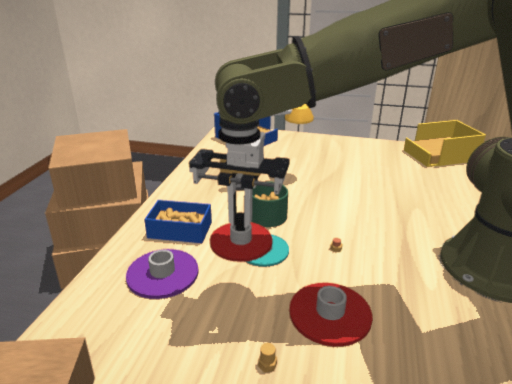

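Call:
carry_out(rows=[{"travel": [0, 0, -3], "rot": [0, 0, 0.002]}, {"travel": [0, 0, -10], "rot": [0, 0, 0.002]}, {"travel": [1, 0, -22], "rot": [0, 0, 0.002]}, {"travel": [2, 0, -38], "rot": [0, 0, 0.002]}, {"travel": [3, 0, -58], "rot": [0, 0, 0.002]}, {"travel": [4, 0, -80], "rot": [0, 0, 0.002]}, {"travel": [5, 0, -103], "rot": [0, 0, 0.002]}, {"travel": [6, 0, -126], "rot": [0, 0, 0.002]}])

```text
t: 11.78
tcp_pos: [0.5665, 0.114, 0.1814]
tool_rot: [[1.0, -0.001, 0.0], [-0.0, 0.001, 1.0], [-0.001, -1.0, 0.001]]
force: [0.4, 0.0, -2.4]
gripper_width: 0.0195
```

```bash
python3 tg.py 0.571 -0.078 .180 0
```

```text
t 11.7833 tcp [0.5665 0.114  0.1814] yaw -0.02454768217668259 F [ 0.4269  0.0113 -2.4071] w 0.01950898850078533 q [0.1348 0.382  1.4684 0.0007 1.2921 0.1351]
[0.571, -0.078, 0.18, 0.0] [   4.5    1.3 -192. ] [-0.0005 -0.0004 -0.001 ]
```

Call:
carry_out(rows=[{"travel": [1, 1, -22], "rot": [0, 0, 0]}, {"travel": [2, 1, -45], "rot": [0, 0, 0]}, {"travel": [2, 1, -68], "rot": [0, 0, 0]}, {"travel": [3, 1, -91], "rot": [0, 0, 0]}, {"travel": [3, 1, -113], "rot": [0, 0, 0]}, {"travel": [4, 1, -133], "rot": [0, 0, 0]}, {"travel": [4.5, 1, -151], "rot": [0, 0, 0]}, {"travel": [4.5, 1, -166], "rot": [0, 0, -0.001]}])

```text
t: 12.45
tcp_pos: [0.5703, -0.0544, 0.1796]
tool_rot: [[1.0, -0.001, 0.002], [-0.002, 0.0, 1.0], [-0.001, -1.0, 0.0]]
force: [0.2, -0.2, -3.4]
gripper_width: 0.0192
```

Call:
carry_out(rows=[{"travel": [0, 0, -10], "rot": [0, 0, 0]}, {"travel": [0, 0, -17], "rot": [0, 0, 0]}, {"travel": [0, 0, -21], "rot": [0, 0, 0]}, {"travel": [0, 0, -22], "rot": [0, 0, 0]}, {"travel": [0, 0, -22], "rot": [0, 0, 0]}])

```text
t: 12.87
tcp_pos: [0.5702, -0.0762, 0.1795]
tool_rot: [[1.0, -0.001, 0.002], [-0.002, 0.001, 1.0], [-0.001, -1.0, 0.001]]
force: [-0.7, 0.1, -1.7]
gripper_width: 0.0195
```

```bash
python3 tg.py 0.571 -0.078 .180 0;python3 -c "
from h import *
for a,b in(('scene','s7'),('side','d7'),('wrist','w7')):
  cv2.imwrite(f'pics/{b}.png',arm.read_camera(a))
crop('pics/s7.png','pics/s7c.png',180,120,260,235,5)
crop('pics/d7.png','pics/d7c.png',220,110,320,235,5)"; python3 tg.py
```

```text
t 12.8667 tcp [ 0.5702 -0.0762  0.1795] yaw -0.09156721096916857 F [-0.7357  0.1073 -1.7073] w 0.01950487712163783 q [-0.1967  0.3782  1.4781  0.0003  1.2867 -0.1952]
[0.571, -0.078, 0.18, 0.0] [ 0.8 -0.5 -1.8] [-0.0006 -0.0016 -0.0013]
t 13.0167 tcp [ 0.5703 -0.0758  0.1796] yaw -0.04761692442104526 F [-0.476  -0.84   -2.1554] w 0.019229795524993105 q [-0.1959  0.378   1.478   0.0003  1.2867 -0.1951]
```

View pics/s7c.png

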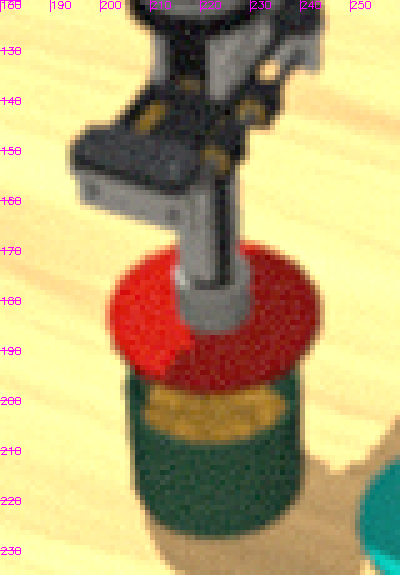

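View pics/d7c.png

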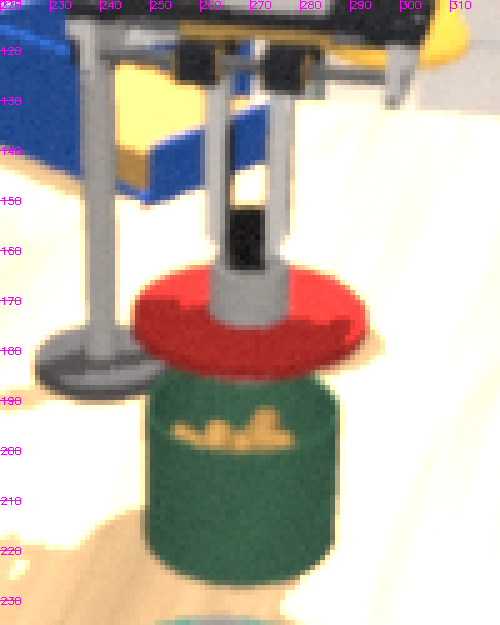

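View pics/w7.png

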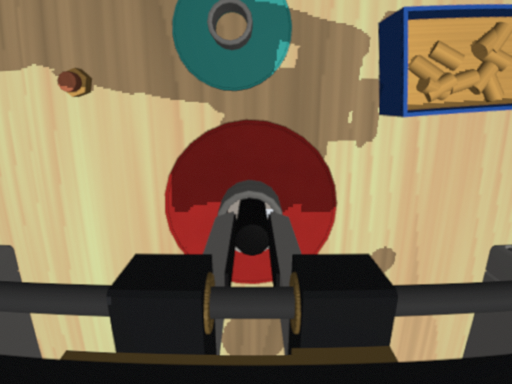

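```bash
cat >> h.py <<'E'
def proj(name,X):
    p=arm.camera_params(name);r=cv2.Rodrigues(p['R'])[0]
    return cv2.projectPoints(np.array([X],float),r,p['t'],p['camera_matrix'],p['dist_coeffs'])[0][0,0]
E
python3 - <<'E'
from m import *
for n in('scene','side'):
    for X in([.5703,-.0758,.19],[.5703,-.0758,.205],[.571,-.077,.085],[.571,-.077,.0]): print(n,X,proj(n,X))
zt=.1796-.0562+.012+.009
for n,b,roi in(('scene','s7',(195,165,250,203)),('side','d7',(240,158,300,190))):
    im=cv2.imread(f'pics/{b}.png').astype(int)
    m=((im[...,2]>60)&(im[...,2]>2.2*im[...,1])&(im[...,2]>2.2*im[...,0])).astype(np.uint8)
    k=np.zeros_like(m);k[roi[1]:roi[3],roi[0]:roi[2]]=1;m*=k
    c=max(cv2.findContours(m,0,1)[0],key=cv2.contourArea);hull=cv2.convexHull(c)[:,0].astype(float)
    P=np.array([plane(n,p,zt) for p in hull]);print(n,'red',circfit(P),hull.min(0),hull.max(0))
# tin silhouettes: from original pics, left/right extreme of green by row
for n,b,r in(('scene','scene0',range(200,222,3)),('side','side0',range(200,222,3))):
    im=cv2.imread(f'pics/{b}.png').astype(int)
    g=(im[...,1]>im[...,2]*1.25)&(im[...,1]<130)&(im[...,1]>im[...,0])
    lo,hi=(195,250) if n=='scene' else (240,295)
    print(n,[(y,np.nonzero(g[y,lo:hi])[0].min()+lo,np.nonzero(g[y,lo:hi])[0].max()+lo) for y in r])
E
```

```text
scene [0.5703, -0.0758, 0.19] [222.0873 170.1891]
scene [0.5703, -0.0758, 0.205] [221.8761 166.2742]
scene [0.571, -0.077, 0.085] [223.0408 195.9432]
scene [0.571, -0.077, 0.0] [224.1175 214.7932]
side [0.5703, -0.0758, 0.19] [268.9808 156.0443]
side [0.5703, -0.0758, 0.205] [269.0861 150.7953]
side [0.571, -0.077, 0.085] [268.1257 190.7662]
side [0.571, -0.077, 0.0] [267.6124 216.9689]
scene red (array([ 0.5743, -0.0757]), np.float64(0.06240256070256914)) [202. 169.] [242. 198.]
side red (array([ 0.5667, -0.0671]), np.float64(0.06462168921548363)) [247. 164.] [292. 185.]
scene [(200, np.int64(206), np.int64(239)), (203, np.int64(206), np.int64(238)), (206, np.int64(207), np.int64(238)), (209, np.int64(207), np.int64(238)), (212, np.int64(207), np.int64(238)), (215, np.int64(208), np.int64(238)), (218, np.int64(208), np.int64(238)), (221, np.int64(210), np.int64(235))]
side [(200, np.int64(250), np.int64(286)), (203, np.int64(250), np.int64(286)), (206, np.int64(250), np.int64(286)), (209, np.int64(250), np.int64(286)), (212, np.int64(250), np.int64(285)), (215, np.int64(250), np.int64(285)), (218, np.int64(250), np.int64(285)), (221, np.int64(253), np.int64(283))]
```

```bash
python3 tg.py 0.5715 -0.0783 .150 0
```

```text
t 13.0167 tcp [ 0.5703 -0.0758  0.1796] yaw -0.04761692442104526 F [-0.476  -0.84   -2.1554] w 0.019229795524993105 q [-0.1959  0.378   1.478   0.0003  1.2867 -0.1951]
[0.5715, -0.0783, 0.15, 0.0] [ 1.2 29.6 -2.5] [-0.0005 -0.0008 -0.0011]
```

Call:
carry_out(rows=[{"travel": [0.5, 6, -1], "rot": [0, 0, -0.001]}, {"travel": [1, 14, -2.5], "rot": [0, -0.001, -0.001]}, {"travel": [1.2, 22, -2.5], "rot": [0, -0.001, -0.001]}, {"travel": [1.2, 28, -2.5], "rot": [0, -0.001, -0.001]}, {"travel": [1.2, 29.5, -2.5], "rot": [0, -0.001, -0.001]}, {"travel": [1.2, 29.5, -2.5], "rot": [0, -0.001, -0.001]}, {"travel": [1.2, 29.5, -2.5], "rot": [0, -0.001, -0.001]}])

```text
t: 13.6
tcp_pos: [0.5716, -0.0783, 0.1501]
tool_rot: [[1.0, -0.0, -0.0], [0.0, 0.001, 1.0], [-0.0, -1.0, 0.001]]
force: [-0.1, -0.6, -2.0]
gripper_width: 0.0195
```

```bash
python3 tg.py 0.5715 -0.0783 .150 0;python3 -c "
from h import *
for a,b in(('scene','s8'),('side','d8')):
  cv2.imwrite(f'pics/{b}.png',arm.read_camera(a))
crop('pics/s8.png','pics/s8c.png',190,150,260,235,6)
crop('pics/d8.png','pics/d8c.png',235,150,310,235,6)
X=arm.state()['tcp_pos'];print(X)
for n in('scene','side'):
  for z in(.175,.112,.085,.04): print(n,z,proj(n,[X[0],X[1],z]))"
```

```text
t 13.6 tcp [ 0.5716 -0.0783  0.1501] yaw 0.005448187924427101 F [-0.1285 -0.6399 -1.9784] w 0.019491831671182888 q [-0.1998  0.4083  1.5073  0.0005  1.2262 -0.2001]
[0.5715, -0.0783, 0.15, 0.0] [-0.1  0.1 -0. ] [-0.0005  0.0001 -0.0001]
[ 0.5717 -0.0783  0.1505]
scene 0.175 [221.3188 174.0928]
scene 0.112 [222.2009 189.618 ]
scene 0.085 [222.5655 195.9622]
scene 0.04 [223.1557 206.1472]
side 0.175 [268.5661 160.7815]
side 0.112 [268.1541 181.8231]
side 0.085 [267.9846 190.5153]
side 0.04 [267.7109 204.5937]
```

View pics/s8c.png

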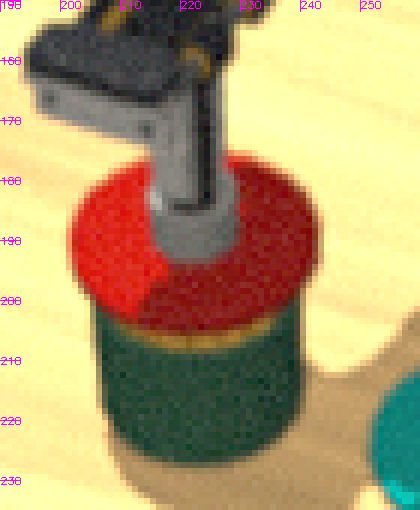

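View pics/d8c.png

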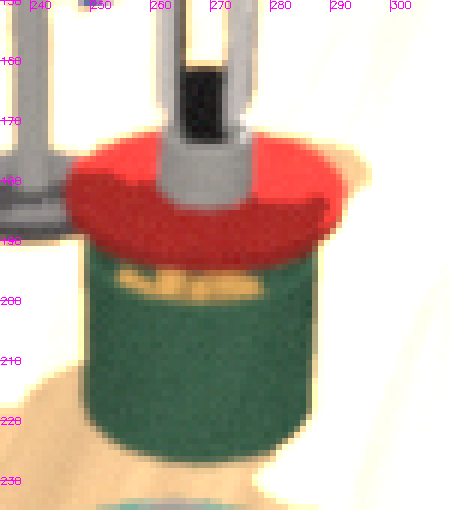

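Call:
carry_out(rows=[{"travel": [-0.6, 0, 0], "rot": [0, 0, 0]}, {"travel": [-0.6, 2.5, 0], "rot": [0, 0, 0]}, {"travel": [-0.6, 5, 0], "rot": [0, 0, 0]}, {"travel": [-0.6, 7.5, 0], "rot": [0, 0, 0]}, {"travel": [-0.6, 10, 0], "rot": [0, 0, 0]}, {"travel": [-0.6, 12, 0], "rot": [0, 0, 0]}, {"travel": [-0.6, 14, 0], "rot": [0, 0, 0]}, {"travel": [-0.6, 14, 0], "rot": [0, 0, 0]}])

```text
t: 14.37
tcp_pos: [0.5709, -0.0783, 0.1359]
tool_rot: [[1.0, -0.0, -0.0], [0.0, 0.001, 1.0], [-0.0, -1.0, 0.001]]
force: [-0.4, -0.1, -3.3]
gripper_width: 0.0195
```

```bash
python3 tg.py 0.571 -0.0783 .129 0
```

```text
t 14.3667 tcp [ 0.5709 -0.0783  0.1359] yaw 0.005443731718646945 F [-0.3772 -0.088  -3.2651] w 0.019531663679044332 q [-0.2001  0.4216  1.5236  0.0005  1.1968 -0.2003]
[0.571, -0.0783, 0.129, 0.0] [ 0.1  6.9 -0. ] [-0.0006  0.0001 -0.0003]
```

Call:
carry_out(rows=[{"travel": [0, 1.5, 0], "rot": [0, 0, 0]}, {"travel": [0, 3, 0], "rot": [0, 0, 0]}, {"travel": [0, 4.5, 0], "rot": [0, 0, 0]}, {"travel": [0, 5.5, 0], "rot": [0, 0, 0]}, {"travel": [0, 6.5, 0], "rot": [0, 0, 0]}, {"travel": [0, 6.5, 0], "rot": [0, 0, 0]}])

```text
t: 14.87
tcp_pos: [0.5709, -0.0782, 0.1293]
tool_rot: [[1.0, -0.0, -0.0], [0.0, 0.001, 1.0], [-0.0, -1.0, 0.001]]
force: [0.2, -0.3, -2.8]
gripper_width: 0.0192
```

Call:
carry_out(rows=[{"travel": [0, 0.5, 0], "rot": [0, 0, 0]}, {"travel": [0, 1, 0], "rot": [0, 0, 0]}, {"travel": [0, 1, 0], "rot": [0, 0, 0]}])

```text
t: 15.12
tcp_pos: [0.571, -0.0783, 0.1291]
tool_rot: [[1.0, 0.0, -0.0], [0.0, 0.0, 1.0], [0.0, -1.0, 0.0]]
force: [-3.3, 1.2, 4.8]
gripper_width: 0.0194
```

```bash
python3 tg.py 0.571 -0.0783 .129 0;python3 -c "
from h import *
for a,b in(('scene','s9'),('side','d9')):
  cv2.imwrite(f'pics/{b}.png',arm.read_camera(a))
crop('pics/s9.png','pics/s9c.png',190,150,260,235,6)
crop('pics/d9.png','pics/d9c.png',235,150,310,235,6)"
```

```text
t 15.1167 tcp [ 0.571  -0.0783  0.1291] yaw 0.008619760119884978 F [-3.3387  1.2024  4.8377] w 0.01936834254332202 q [-0.2     0.4287  1.5303  0.0005  1.1824 -0.2003]
[0.571, -0.0783, 0.129, 0.0] [ 0.   0.1 -0. ] [-0.0004  0.0002  0.0003]
```

View pics/s9c.png

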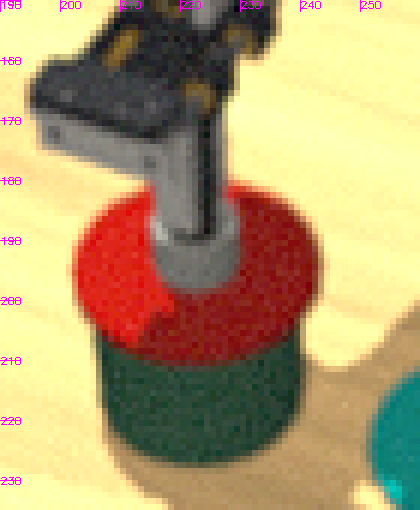

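View pics/d9c.png

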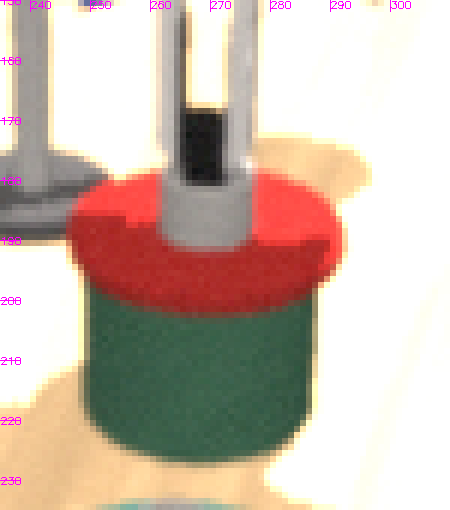

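Call:
carry_out(rows=[{"travel": [0, 0, 0], "rot": [0, 0, 0]}, {"travel": [0, 0, 0], "rot": [0, 0, 0]}, {"travel": [0, 0, 0], "rot": [0, 0, 0]}, {"travel": [0, 0, 0], "rot": [0, 0, 0]}, {"travel": [0, 0, 0], "rot": [0, 0, 0]}, {"travel": [0, 0, 0], "rot": [0, 0, 0]}, {"travel": [0, 0, 0], "rot": [0, 0, 0]}, {"travel": [0, 0, 0], "rot": [0, 0, 0]}], claw=-0.6)

```text
t: 15.88
tcp_pos: [0.571, -0.0782, 0.1291]
tool_rot: [[1.0, 0.0, -0.0], [0.0, 0.0, 1.0], [0.0, -1.0, 0.0]]
force: [0.2, 0.2, 0.7]
gripper_width: 0.0692
```

Call:
carry_out(rows=[{"travel": [0, 0, 0], "rot": [0, 0, 0]}, {"travel": [0, 0, 0], "rot": [0, 0, 0]}, {"travel": [0, 0, 0], "rot": [0, 0, 0]}])

```text
t: 16.13
tcp_pos: [0.5709, -0.0783, 0.1291]
tool_rot: [[1.0, 0.0, -0.0], [0.0, 0.0, 1.0], [0.0, -1.0, 0.0]]
force: [0.0, 0.2, -0.6]
gripper_width: 0.0752
```

```bash
python3 tg.py 0.571 -0.0783 .098 0;python3 -c "
from h import *
for a,b in(('scene','s10'),('side','d10'),('wrist','w10')):
  cv2.imwrite(f'pics/{b}.png',arm.read_camera(a))
crop('pics/w10.png','pics/w10c.png',160,130,340,290,4)
crop('pics/d10.png','pics/d10c.png',235,150,310,235,6)"
```

```text
t 16.1333 tcp [ 0.5709 -0.0783  0.1291] yaw 0.009832751765017323 F [ 0.0445  0.1957 -0.5958] w 0.07519083316812185 q [-0.2     0.4288  1.5303  0.0005  1.1824 -0.2003]
[0.571, -0.0783, 0.098, 0.0] [ 0.1 31.1 -0. ] [-0.0004  0.0002  0.0002]
```

View pics/w10c.png

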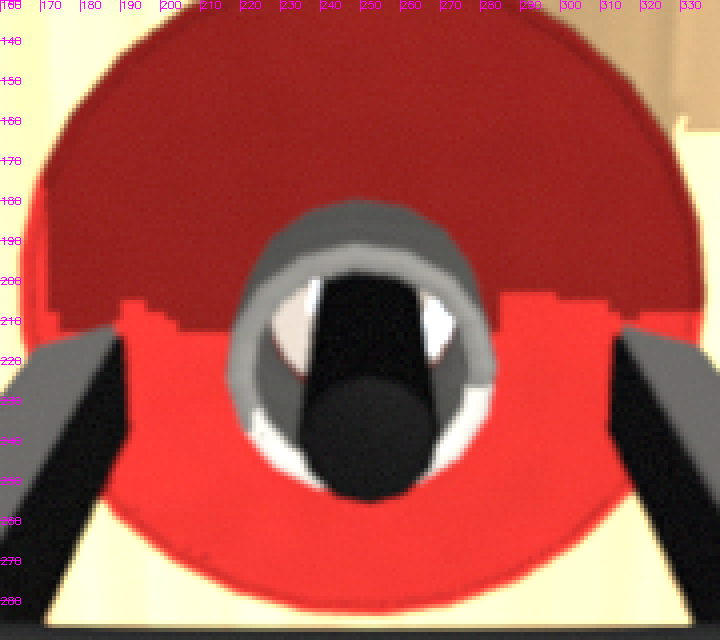

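View pics/d10c.png

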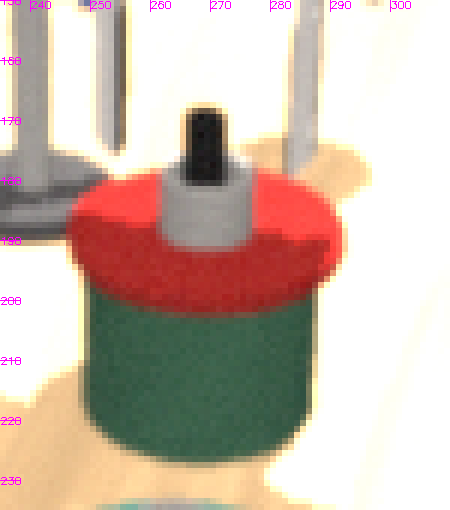

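```bash
python3 -c "
from h import *
print(plane('wrist',(250,221.3),.124), plane('wrist',(251.3,239),.153),arm.state()['tcp_pos'])"
```

```text
[ 0.5695 -0.0769  0.124 ] [ 0.5704 -0.0759  0.153 ] [ 0.571  -0.0783  0.1291]
```

Call:
carry_out(rows=[{"travel": [-0.5, 4, 0.5], "rot": [0, 0, 0]}, {"travel": [-0.8, 12, 0.8], "rot": [0, 0, 0]}, {"travel": [-0.8, 20, 0.8], "rot": [0, 0, 0]}, {"travel": [-0.8, 26, 0.8], "rot": [0, 0, 0]}, {"travel": [-0.8, 30, 0.8], "rot": [0, 0, 0]}, {"travel": [-0.8, 30.5, 0.8], "rot": [0, 0, 0]}, {"travel": [-0.8, 30.5, 0.8], "rot": [0, 0, 0]}])

```text
t: 16.87
tcp_pos: [0.5701, -0.0774, 0.0983]
tool_rot: [[1.0, -0.0, -0.0], [0.0, 0.001, 1.0], [-0.0, -1.0, 0.001]]
force: [-0.1, -0.2, 0.5]
gripper_width: 0.0752
```

```bash
python3 tg.py 0.5702 -0.0775 .098 0;python3 -c "
from h import *
cv2.imwrite('pics/w11.png',arm.read_camera('wrist'))
crop('pics/w11.png','pics/w11c.png',160,130,340,290,4)"
```

```text
t 16.8667 tcp [ 0.5701 -0.0774  0.0983] yaw 0.007207164910711017 F [-0.0584 -0.1764  0.5408] w 0.0752193948831785 q [-0.1989  0.4627  1.5592  0.0005  1.12   -0.1992]
[0.5702, -0.0775, 0.098, 0.0] [ 0.1  0.3 -0.1] [-0.0005  0.0001 -0.0003]
```

View pics/w11c.png

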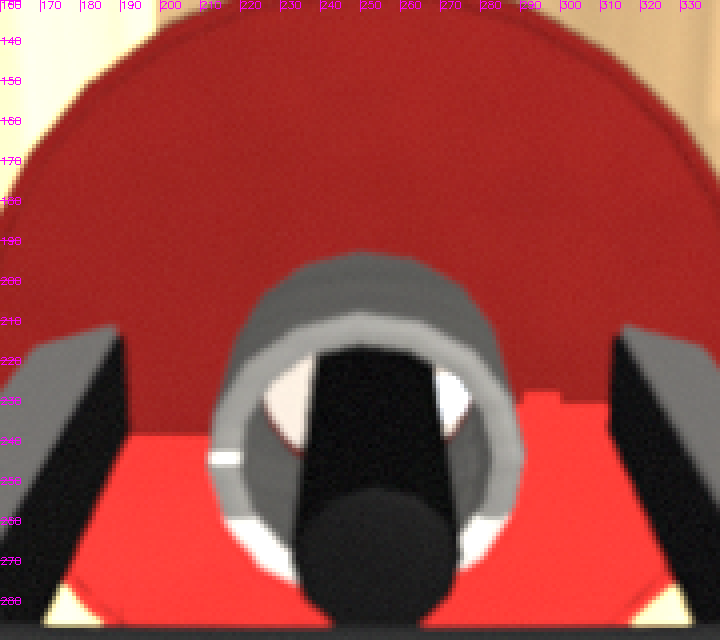

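Call:
carry_out(rows=[{"travel": [0, 0, 0], "rot": [0, 0, 0]}, {"travel": [0, 0, 0], "rot": [0, 0, 0]}, {"travel": [0, 0, 0], "rot": [0, 0, 0]}, {"travel": [0, 0, 0], "rot": [0, 0, 0]}, {"travel": [0, 0, 0], "rot": [0, 0, 0]}, {"travel": [0, 0, 0], "rot": [0, 0, 0]}, {"travel": [0, 0, 0], "rot": [0, 0, 0]}, {"travel": [0, 0, 0], "rot": [0, 0, 0]}], claw=1)

```text
t: 17.58
tcp_pos: [0.5703, -0.0775, 0.0988]
tool_rot: [[1.0, 0.0, -0.0], [0.0, 0.0, 1.0], [0.0, -1.0, 0.0]]
force: [-0.5, 0.1, 1.8]
gripper_width: 0.044
```

Call:
carry_out(rows=[{"travel": [0, -1, 0], "rot": [0, 0, 0]}, {"travel": [0, -2, 0], "rot": [0, 0, 0]}, {"travel": [0, -4, 0], "rot": [0, 0, 0]}, {"travel": [0, -6, 0], "rot": [0, 0, 0]}, {"travel": [0, -8, 0], "rot": [0, 0, 0]}, {"travel": [0, -10, 0], "rot": [0, 0, 0]}, {"travel": [0, -12, 0], "rot": [0, 0, 0]}, {"travel": [0, -12, 0], "rot": [0, 0, 0]}])

```text
t: 18.25
tcp_pos: [0.5705, -0.0775, 0.1113]
tool_rot: [[1.0, 0.001, -0.0], [0.0, 0.0, 1.0], [0.001, -1.0, 0.0]]
force: [0.6, -0.7, -0.6]
gripper_width: 0.0439
```

```bash
python3 tg.py;python3 -c "
from h import *
for a,b in(('scene','s12'),('side','d12'),('wrist','w12')):
  cv2.imwrite(f'pics/{b}.png',arm.read_camera(a))
crop('pics/w12.png','pics/w12c.png',160,130,340,290,4)
crop('pics/d12.png','pics/d12c.png',235,150,310,235,6)"
```

```text
t 18.25 tcp [ 0.5705 -0.0775  0.1113] yaw 0.007056252132971746 F [ 0.6075 -0.6648 -0.5712] w 0.04392247165869049 q [-0.1989  0.4472  1.5486  0.0005  1.1447 -0.1992]
```

View pics/w12c.png

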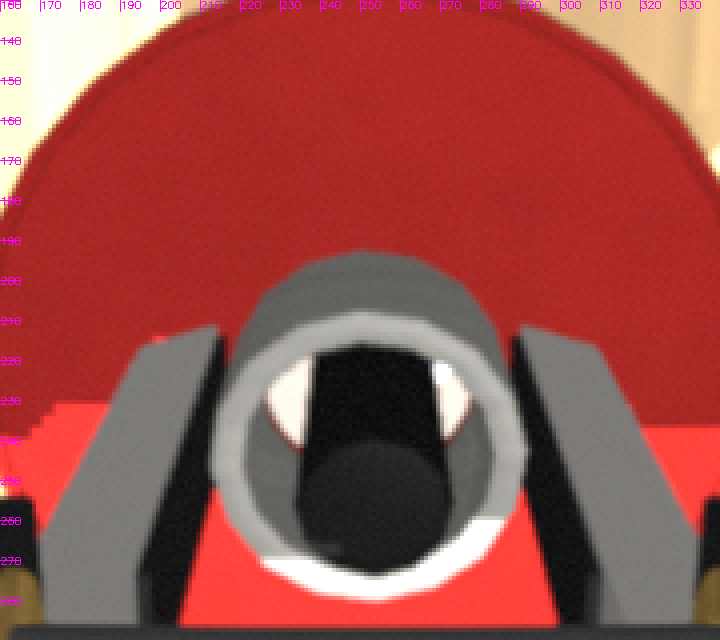

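View pics/d12c.png

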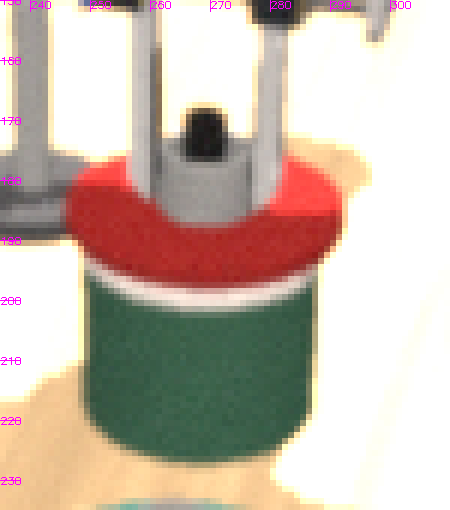

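Call:
carry_out(rows=[{"travel": [0, -3, 0], "rot": [0, 0, 0]}, {"travel": [0, -10, 0], "rot": [0, 0, 0]}, {"travel": [0, -20, 0], "rot": [0, 0, 0]}, {"travel": [0, -32, 0], "rot": [0, 0, 0]}, {"travel": [0, -44, 0], "rot": [0, 0, 0]}, {"travel": [0, -54, 0], "rot": [0, 0, 0]}, {"travel": [0, -60, 0], "rot": [0, 0, 0]}, {"travel": [0, -62, 0], "rot": [0, 0, 0]}])

```text
t: 19.07
tcp_pos: [0.5706, -0.0776, 0.1743]
tool_rot: [[1.0, 0.002, -0.0], [0.0, 0.0, 1.0], [0.002, -1.0, 0.0]]
force: [-0.4, -1.1, -0.8]
gripper_width: 0.0435
```

Call:
carry_out(rows=[{"travel": [0, -5, 0], "rot": [0, 0, 0]}, {"travel": [0, -14, 0], "rot": [0, 0, 0]}, {"travel": [0, -20, 0], "rot": [0, 0, 0]}, {"travel": [0, -22, 0], "rot": [0, 0, 0]}, {"travel": [0, -22, 0], "rot": [0, 0, 0]}])

```text
t: 19.48
tcp_pos: [0.5708, -0.0776, 0.197]
tool_rot: [[1.0, 0.003, -0.0], [0.0, -0.0, 1.0], [0.003, -1.0, -0.0]]
force: [-0.1, -0.8, -2.2]
gripper_width: 0.0436
```

Call:
carry_out(rows=[{"travel": [0, 0, 0], "rot": [0, 0, 0]}, {"travel": [0, 0, 0], "rot": [0, 0, 0]}, {"travel": [0, 0, 0], "rot": [0, 0, 0]}, {"travel": [0, 0, 0], "rot": [0, 0, 0]}])

```text
t: 19.82
tcp_pos: [0.5707, -0.0776, 0.1967]
tool_rot: [[1.0, 0.003, -0.0], [0.0, -0.0, 1.0], [0.003, -1.0, -0.0]]
force: [0.7, 0.5, -1.0]
gripper_width: 0.0441
```

```bash
python3 tg.py;python3 -c "
from h import *
for a,b in(('scene','s13'),('side','d13'),('wrist','w13')):
  cv2.imwrite(f'pics/{b}.png',arm.read_camera(a))
crop('pics/s13.png','pics/s13c.png',190,130,260,235,5)
crop('pics/d13.png','pics/d13c.png',235,130,310,235,5)"
```

```text
t 19.8167 tcp [ 0.5707 -0.0776  0.1967] yaw 0.008525838147809023 F [ 0.663   0.4827 -1.0133] w 0.04412478224110986 q [-0.199   0.3629  1.4582  0.0005  1.3177 -0.1992]
```

View pics/s13.png

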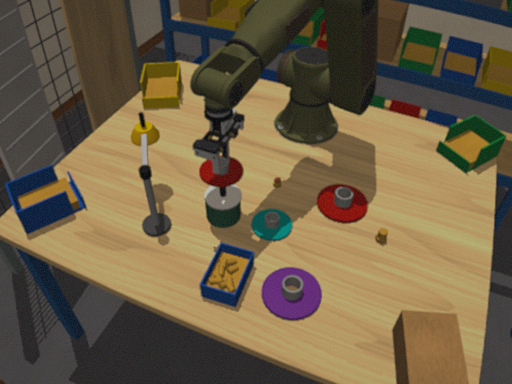

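View pics/d13.png

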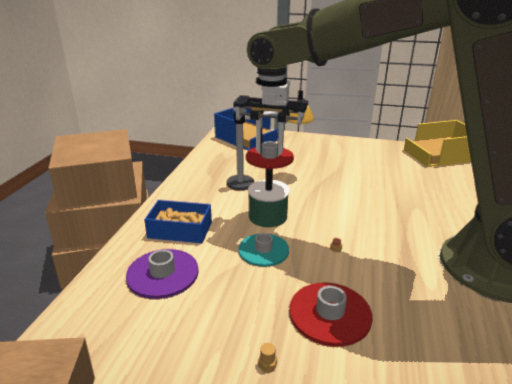

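View pics/d13c.png

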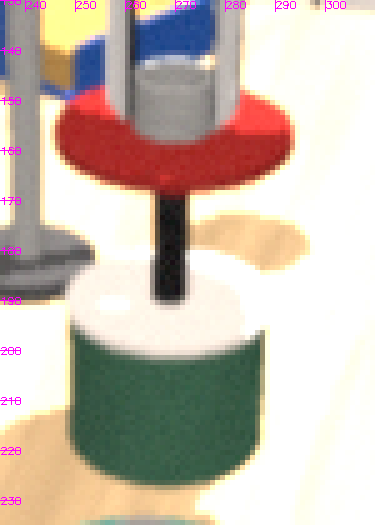

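View pics/s13c.png

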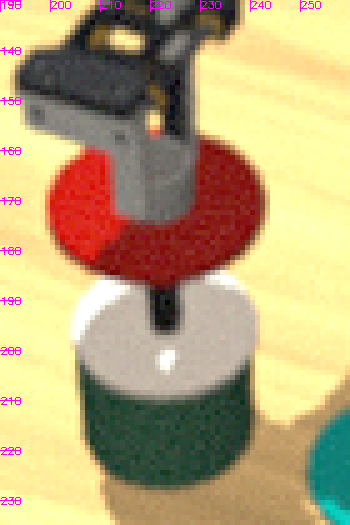

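```bash
python3 -c "
from h import *
for z in(.173,.183): print(z,proj('side',[.585,-.0776+.062,z]),'scene',proj('scene',[.5707+.0585,-.0776+.0255,z]))
print('knob top',proj('side',[.571,-.0783,.153]),'flange L',proj('side',[.571+.055,-.0783+.015,.0875]),proj('side',[.571-.055,-.0783-.015,.0875]))
print(arm.state()['t'],arm.state()['gripper_width'])"
```

```text
0.173 [258.1537 171.2718] scene [220.3499 189.8616]
0.183 [258.1786 167.7181] scene [220.1927 187.2971]
knob top [268.6679 168.2778] flange L [247.406  189.9581] [289.0418 189.5307]
19.9667 0.04393313456900635
```

```bash
python3 -c "
from rig import arm
print(arm.finish_job())"
```

```text
the job is handed in; nothing more can be done
None
```

The job was handed in at about 20 s, with the arm still holding the red lid level above the tin.

- **Lamp:** I gripped the pin and swung the arm about 75° anticlockwise. The head now stands roughly 0.28 m from the tin.
- **Lids onto the tin:** I carried the nested pair by the knob and set it on the tin. It made contact at TCP z = 0.129 m, which puts the white lid's underside 73 mm above the bench, the fully seated height. I then let go of the knob.
- **Red lid:** I gripped the steel collar (opening 44 mm) and lifted the red lid about 98 mm. Its skirt is at about 183 mm, roughly 30 mm above the knob's top, and the lid is centred over the tin.

**Last checks:** In the final scene and side views the white lid sits level and flush on the rim. The lower edge of the red skirt was within about 1 pixel of where I predicted it. The tin and the fittings and bin appear unmoved in those views, though I did not measure this. The measured wrist forces stayed below about 6 N.

**Disagreements:** The wrist camera and the fixed cameras differed by 1–2 mm on the positions of the knob and tin. I used values in between, and the lid went in without snagging.

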